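Seat a die insert and snap the toggle clamp shut

TASK

Fix the brass die insert that stands in the channel of the clamping fixture: push it with the fingertips along the channel until it sits fully home in the vee stop, and only then flip the clamp's toggle lever past centre so that it snaps shut with its rubber foot holding the insert down. Nothing is to be picked up or tipped over, and the jar, the smaller insert beside the fixture and the hex key stay where they are.

Things in the scene. Friction and masses are not known exactly. Their poses are not given: they have to be found in the camera images.
- fixture: Fixture bolted to the table: aluminium plate 236 x 84 x 12 mm. Origin at the centre of the plate's underside, on the table; z up; +x runs along the plate, from the channel to the vee stop and on to the clamp (the way the insert is pushed). The channel is two dark rails 6 mm high above the plate, 33 mm apart, from x = -106 to -6 mm. The clamp's fork at x = 62 mm is 48 mm high above the plate
- seat (a point): Where the insert belongs: point on the plate's top (12 mm above the table), at the fixture's x = 0, y = 0, where the insert's axis stands when it touches both jaws of the vee stop. The jaws are two dark blocks 14 mm high above the plate, set as a wide, shallow vee open toward the fixture's -x
- pivot (a point): Centre of the lever's hinge pin, 62 mm beyond the seat along the fixture's +x, 52 mm above the table. The pin lies along the fixture's y
- clamp_lever (a joint): Toggle lever's angle, rad: 0 open (as it starts), growing as the handle swings over toward the fixture's -x and the clamp arm comes down. A spring holds it at both ends; dead centre is near 0.6, handle nearly upright: before it the lever springs back open, past it it snaps shut by itself. About 1.15 with the foot on the insert, 1.25 (its stop) with none. Takes up to 0.5 N m, some 6 N at the grip
- lever_grip (a point): Centre of the black round grip on the lever's handle, 82 mm from the pivot; grip 19 mm thick, 51 mm long with round ends, its top 25 mm beyond this point. Open, the handle leans about 36 degrees from upright toward the fixture's +x: this point is then 48 mm beyond the pivot and 118 mm above the table. Shut, it leans 30 degrees toward -x. It is pushed over from its +x side
- clamp_foot (a point): Centre of the underside of the round rubber foot, 13 mm across, on a screw at the end of the lever's 62 mm clamp arm; it comes down on top of the seated insert. With the lever open the arm points up, 66 degrees above level, on the pivot's -x side, its end about 100 to 115 mm above the table
- die_insert: The brass die insert to be clamped: a round flange 30 mm across at the bottom with a narrower boss above, 26 mm high over all, 0.12 kg, standing loose on the fixture's plate between the rails, 35 to 65 mm short of the seat. Origin at the centre of its underside
- small_insert: Bystander: another brass die insert, 26 mm across and 26 mm high, on the table beside the fixture. Origin at the centre of its underside
- jar: Bystander: white sample jar with a white lid, 58 mm across, 86 mm high, on the table beside the fixture. Origin at the centre of its underside
- hex_key: Bystander: small black L-shaped hex key, 24 x 73 x 6 mm, lying flat on the table between the fixture and the power strip. Origin at the centre of its underside

How it is judged:
By the outcome, as a careful person would: the job done as asked, in the order asked, and still so for the second after the job is handed in, with the robot touching nothing.
It also fails if it takes over 48 s, if anything falls off the work surface, if the arm or the gripper's body presses on something with over 40 N, if the wrist force passes 120 N, or if a joint passes its speed limit or range.

ROBOT

A 6-joint arm with a two-finger parallel gripper is mounted at the origin on a cart in front of the work surface, level with it; the furniture and walls round the work are solid. World frame = base frame: x ahead of the robot, y to its left, z up, the work surface at z = 0. Lengths are in m, angles in degrees, forces in N, time in s.
With the tool pointing down it reaches from about 0.35 to 0.975 m from the base axis. Payload 4.9 kg.
Tool frame: the origin (TCP) lies at the very end of the fingers, on their centre line; the grasp point (between the pads) lies 19 mm behind it; z points along the fingers, y is the line along which they close (so a half turn about z gives the same grasp; the last joint's range is limited). The gripper opens to 85 mm and grips with 20 to 120 N. Pads are 22 mm wide; open, the fingers measure 114 mm over their backs; the gripper's body (76 mm by 85 mm) begins 54 mm behind the grasp point. The pads swing forward as they close: fully open they stand 13 mm farther back than shut.
Start: joints at [59.072, 3.019, 92.412, -0, 84.569, -6.818], TCP at [0.255, 0.57, 0.231] pointing down, gripper open.
Joint ranges: [-172.51, 172.51], [-57.92, 126.97], [3.15, 148.05], [-58.71, 238.71], [5.1, 150.11], [-179.66, 179.66]. Speed limits (degrees/s): [147.25, 147.25, 180, 180, 180, 180].

INTERFACE

Orientations are given as a 3x3 rotation matrix whose columns are the frame's x, y, z axes.
In Python, from plant import sensors, cams, arm, nets gives the robot as it stands.
- The arm moves only by the tool servo_tool, never from a script. Its argument "increments" is one flat list of numbers, 7 for each row, row after row: the turn, a rotation vector about the tool's x, y, z in rad, then the shift along the tool's x, y, z in cm, then the finger opening in cm, from 0 to 8.54. A call has 1 to 10 rows; each row is the pose to reach, as a shift and turn from the pose commanded when the call began, along the tool's axes at that moment; what a row does not reach only later rows make up. A row lasts 1/8 s, in which the tool goes at most 62.5 mm and 10.7 degrees, less where a joint would pass 70% of its speed; a pose out of reach is approached as far as the arm can. A call with a gripper value outside its range is refused whole. The fingers move at their own pace and stop on an object; "force" is the grip in N (left out, the last holds). Time passes only in rows, so rows that repeat a pose let the fingers close. It gives the time, the measured TCP pose, the force, the opening and the grip force at its end, in the units of the state.
- sensors.state(): the state, without advancing time (a new reading comes with each control period).
- cams.grab_frame(name): name is "side" or "top"; returns a dict with "color" (400x640x3 uint8, blue, green, red), "depth" (400x640 float32, m along the optical axis (not along the pixel's ray), 0 where there is no reading), "fx", "fy", "cx", "cy" (pixels), "rvec" (rotation vector, rad) and "tvec" (3), from world to camera coordinates, as OpenCV has them. Camera axes: x right, y down, z forward; pixel columns grow to the right and rows downward; lengths in m; the calibration is good to about 2 mm. A picture is of the moment at which its call begins.
- arm.sign_off(): hands the job in; it is judged then, once.
Trained networks look in the newest picture that a camera, given by its name, has taken for a name from the list of things; names that differ only in an ending like _2 or _b are one class to them, and where a whole thing is asked for, a point or a joint stands for the part that bears it (a point fixed in the world has none). Each returns a list of dicts, best first, with "score" (0 to 1); they miss things now and then, are a little off and sometimes report something else, mostly with a low value. They report only what shows in the picture. A call takes as long as a camera call.
- nets.outline_of(camera, query): "region" (400x640 bool, what is visible of it) and "extent" ([left, top, right, bottom] in pixels, round what is visible of it).
- nets.mark_of(camera, query): "xy" ([column, row] in pixels: a listed point, or the origin of a listed thing).
The state is a dict: "time": time; "joint_positions": joint angles; "dq": joint speeds; "joint_efforts": joint torques, N m; "eef_pos": TCP position; "eef_rot": TCP orientation; "ft_force": force on the tool from outside, world axes, zero at the start; "moment": the same for the moment, N m; "opening": finger opening in m; "grasp_force": force on a finger pad.
Only numpy, scipy, OpenCV 4.12 (cv2) and the standard library are available. Lean on these libraries where they do the work, as an engineer would, in place of code of your own. Each camera call takes 0.05 s, during which the arm holds its last target. There are 200 camera calls.

## Working session

There is one attempt and no reset: what is moved stays moved. The work goes in short steps, Python scripts to look and compute and a tool call to move; the robot and the scene stay as the last step left them, time stands still between calls to the robot, and variables do not carry over. Pictures are saved under pics/ and viewed, at most 10 in all, crops included, and the job is handed in when it is done.

Besides the shell and the picture viewer there is one more tool, called after "Call:" as a command line: name --argument value ..., lists and objects as JSON in quotes. servo_tool: Moves the arm, as the interface text tells. Its arguments: {"type":"object","properties":{"increments":{"type":"array"},"force":{"type":"number"}},"required":["increments"]}

```bash
mkdir -p pics
cat > h.py <<'E'
import numpy as np, cv2
from plant import sensors, cams, arm, nets
def world(f,u,v,z=None):
    R,_=cv2.Rodrigues(np.array(f["rvec"],float)); t=np.array(f["tvec"],float).ravel()
    d=np.array([(u-f["cx"])/f["fx"],(v-f["cy"])/f["fy"],1.])
    C=-R.T@t; w=R.T@d
    if z is None:
        s=f["depth"][int(round(v)),int(round(u))]
    else: s=(z-C[2])/w[2]
    return C+s*w
def cloud(f,mask):
    R,_=cv2.Rodrigues(np.array(f["rvec"],float)); t=np.array(f["tvec"],float).ravel()
    v,u=np.nonzero(mask&(f["depth"]>0)); s=f["depth"][v,u]
    P=np.c_[(u-f["cx"])/f["fx"]*s,(v-f["cy"])/f["fy"]*s,s]
    return (P-t)@R
E
python3 - <<'E'
from h import *
np.set_printoptions(precision=4,suppress=True)
F={c:cams.grab_frame(c) for c in("top","side")}
for c,f in F.items():
    cv2.imwrite(f"pics/{c}0.png",f["color"])
    R,_=cv2.Rodrigues(np.array(f["rvec"],float)); print(c,"cam",-R.T@np.array(f["tvec"]).ravel(), R[2])
    for q,z in(("fixture",0),("seat",.012),("pivot",.052),("lever_grip",.118),("clamp_foot",.108),("die_insert",.012),("small_insert",0),("jar",0),("hex_key",0)):
        for m in nets.mark_of(c,q)[:2]: print(c,q,round(m["score"],2),np.round(m["xy"],1),world(f,*m["xy"],z))
print(sensors.state())
E
```

```text
top cam [0.3422 0.1201 0.9251] [ 0.2059 -0.0271 -0.9782]
top fixture 0.91 [308.8 235.1] [0.4495 0.1277 0.    ]
top seat 0.61 [309.4 229.8] [0.4609 0.1244 0.012 ]
top pivot 0.64 [285.4 228.6] [0.4659 0.1802 0.052 ]
top pivot 0.51 [258.3 222.1] [0.4897 0.2423 0.052 ]
top lever_grip 0.66 [261.3 220.4] [0.4814 0.2261 0.118 ]
top clamp_foot 0.74 [298.5 229.1] [0.4531 0.1477 0.108 ]
top die_insert 0.45 [325.4 232.3] [0.4496 0.0861 0.012 ]
top small_insert 0.5 [295.2 260.2] [0.3924 0.1686 0.    ]
top jar 0.95 [296.4 190.1] [0.5682 0.1447 0.    ]
top hex_key 0.52 [399.6 231.5] [ 0.429  -0.0988  0.    ]
top hex_key 0.24 [309.7 231.7] [0.4576 0.1244 0.    ]
side cam [ 0.0703 -0.7263  0.5795] [ 0.4224  0.7777 -0.4655]
side fixture 0.8 [290.1 235.3] [0.4569 0.1287 0.    ]
side fixture 0.19 [285.8 189.1] [0.5412 0.3401 0.    ]
side seat 0.6 [289.6 230.9] [0.4555 0.128  0.012 ]
side pivot 0.7 [285.3 205.2] [0.4652 0.1717 0.052 ]
side pivot 0.36 [284.2 186.4] [0.5014 0.2592 0.052 ]
side lever_grip 0.72 [279.8 167.6] [0.4775 0.2279 0.118 ]
side clamp_foot 0.83 [286.8 189.6] [0.4544 0.1383 0.108 ]
side die_insert 0.72 [294.4 239.7] [0.4497 0.091  0.012 ]
side small_insert 0.57 [251.3 230.8] [0.3873 0.1829 0.    ]
side jar 0.75 [330.  221.3] [0.5652 0.1448 0.    ]
side jar 0.2 [290.2 230.3] [0.4659 0.1478 0.    ]
side hex_key 0.41 [330.4 297.4] [ 0.4338 -0.098   0.    ]
{'time': 1.0, 'joint_positions': array([59.0716,  3.0204, 92.4126,  0.0004, 84.5701, -6.8168]), 'dq': array([ 0.0544,  0.0009,  0.0557, -0.0034, -0.0088,  0.1059]), 'joint_efforts': array([  0.0003, -39.3694, -37.0474,  -0.0001,   0.0005,  -0.    ]), 'eef_pos': array([0.2553, 0.5705, 0.2313]), 'eef_rot': array([[-0.9128,  0.4085, -0.    ],
       [ 0.4085,  0.9128, -0.    ],
       [ 0.    , -0.0001, -1.    ]]), 'ft_force': array([ 0.5548,  0.1823, -0.1073]), 'moment': array([ 0.0051, -0.0015,  0.0263]), 'grasp_force': 0.0, 'opening': 0.08546541999858423}
```

Run:
```python
import cv2
a=cv2.imread("pics/top0.png")[160:300,220:440]; b=cv2.imread("pics/side0.png")[130:320,200:400]
cv2.imwrite("pics/top0c.png",cv2.resize(a,(800,509),interpolation=cv2.INTER_CUBIC))
cv2.imwrite("pics/side0c.png",cv2.resize(b,None,fx=3.1,fy=3.1,interpolation=cv2.INTER_CUBIC))
```

```text
(no output)
```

View pics/top0c.png

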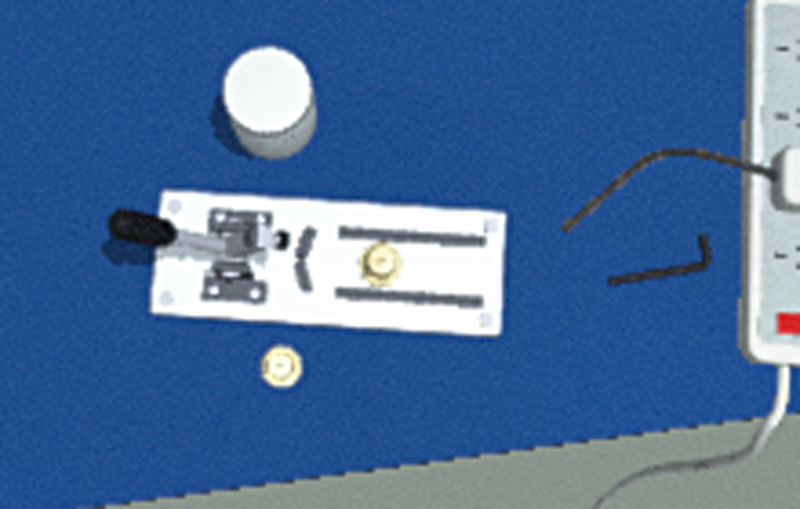

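View pics/side0c.png

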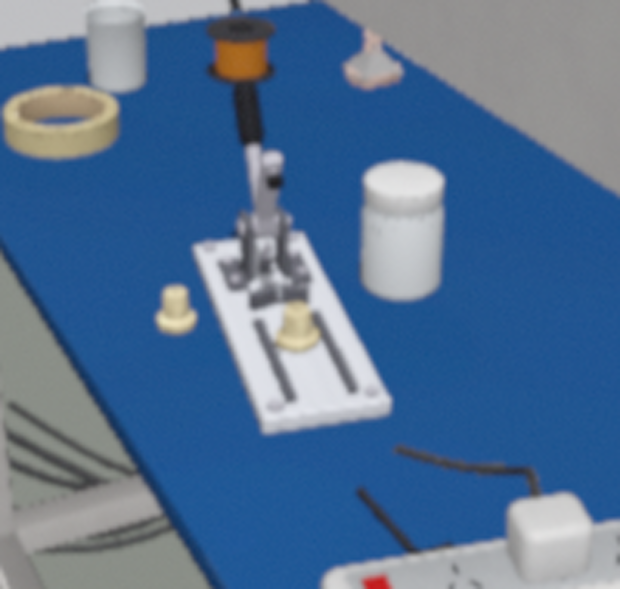

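The top view (crop ×3.64) shows the plate corners at crop (163,190), (506,212), (499,335) and (151,313). The insert is at (382,264) between the rails, the vee at (305,260) and the grip at (140,228). The jar is on the far side and the small insert on the near side. I'll get the axis from the plate corners.

Run:
```python
from h import *
np.set_printoptions(precision=4,suppress=True)
f=cams.grab_frame("top"); c=f["color"].astype(int)
m=((c.min(2)>150)).astype(np.uint8); m[:, :255]=0; m[:205]=0; m[265:]=0; m[:,365:]=0
m=cv2.morphologyEx(m,cv2.MORPH_CLOSE,np.ones((3,3)))
n,l,s,_=cv2.connectedComponentsWithStats(m); k=1+np.argmax(s[1:,4]); 
cnt=max(cv2.findContours((l==k).astype(np.uint8),0,2)[0],key=cv2.contourArea)[:,0,:]
W=np.array([world(f,u,v,.012)[:2] for u,v in cnt])
r=cv2.minAreaRect((W*1000).astype(np.float32)); print(s[k],r)
for img in [(163,190),(506,212),(499,335),(151,313)]:
    print(world(f,220+img[0]/3.636,160+img[1]/3.636,.012))
ins=nets.outline_of("top","die_insert")
for o in ins[:2]:
    P=cloud(f,o["region"]); print(o["score"],o["extent"],len(P),P.mean(0),P[:,2].max(), P[P[:,2]>.03].mean(0))
for q in ("lever_grip","jar","small_insert"):
    o=nets.outline_of("top",q)[0]; P=cloud(f,o["region"]); print(q,o["score"],o["extent"],P.min(0),P.max(0),np.median(P,0))
```

```text
[ 262  213   97   39 2736] ((456.0550537109375, 123.46949005126953), (235.40478515625, 83.86544036865234), 78.78396606445312)
[0.519  0.2293 0.012 ]
[ 0.4734 -0.002   0.012 ]
[0.3914 0.0155 0.012 ]
[0.4363 0.2458 0.012 ]
lever_grip 0.62 [250.8, 216.5, 298.1, 230.6] [0.4558 0.1452 0.0095] [0.4939 0.2456 0.144 ] [0.4705 0.2022 0.1125]
jar 0.91 [282.8, 169.0, 304.1, 205.8] [ 0.5316  0.1197 -0.0025] [0.5897 0.1815 0.0903] [0.5532 0.1481 0.0853]
small_insert 0.44 [289.0, 254.5, 303.2, 266.9] [ 0.3796  0.1534 -0.0007] [0.402  0.1761 0.0293] [0.3905 0.1636 0.0206]
```

```bash
cat >> h.py <<'E'
from scipy.spatial.transform import Rotation as Ro
O=np.array([.456,.1235,0.]); a=np.radians(78.8); EX=np.array([np.cos(a),np.sin(a),0]); EY=np.array([-EX[1],EX[0],0]); EZ=np.array([0,0,1.])
def fix(p): d=np.asarray(p)-O; return np.array([d@EX,d@EY,d[2]])*1000
def goal(x,y,z,tilt=0):
    "fixture mm; tilt deg: gripper body leans to -x"
    p=O+(x*EX+y*EY+z*EZ)/1000; t=np.radians(tilt)
    Z=np.sin(t)*EX-np.cos(t)*EZ; Y=np.cos(t)*EX+np.sin(t)*EZ
    return p,np.c_[np.cross(Y,Z),Y,Z]
def inc(x,y,z,tilt=0):
    s=sensors.state(); p,R=goal(x,y,z,tilt); R0=s["eef_rot"]
    print(np.round(Ro.from_matrix(R0.T@R).as_rotvec(),3),np.round(R0.T@(p-s["eef_pos"])*100,2),"now",np.round(fix(s["eef_pos"]),1),s["time"],s["ft_force"],s["opening"])
E
python3 -c "
from h import *
inc(-80,0,120,6)"
```

```text
[-0.104  0.012 -0.225] [-38.37 -40.4   11.13] now [399.5 283.7 231.3] 1.25 [ 0.1473163   0.71954154 -0.9051234 ] 0.08560390270271742
```

Call:
servo_tool --increments '[-0.1,0.01,-0.225,-38.4,-40.4,0,0,-0.1,0.01,-0.225,-38.4,-40.4,0,0,-0.1,0.01,-0.225,-38.4,-40.4,0,0,-0.1,0.01,-0.225,-38.4,-40.4,0,0,-0.1,0.01,-0.225,-38.4,-40.4,0,0,-0.1,0.01,-0.225,-38.4,-40.4,0,0,-0.1,0.01,-0.225,-38.4,-40.4,0,0,-0.1,0.01,-0.225,-38.4,-40.4,0,0,-0.1,0.01,-0.225,-38.4,-40.4,0,0,-0.1,0.01,-0.225,-38.4,-40.4,0,0]' --force 60

```text
time: 2.5
eef_pos: [0.4416, 0.0416, 0.2315]
eef_rot: [[-0.98, 0.2, 0.022], [0.201, 0.975, 0.097], [-0.002, 0.1, -0.995]]
ft_force: [-0.5, 0.9, 0.3]
opening: -0.0001
grasp_force: 0.0
```

```bash
python3 -c "
from h import *
inc(-80,0,60,6); inc(-80,0,16,6)"
```

```text
[-0.005  0.002 -0.007] [ 0.21 -1.39 17.09] now [-83.2  -1.8 231.5] 2.5 [-0.51125488  0.93854864  0.31771167] -5.1613417553683485e-05
[-0.005  0.002 -0.007] [ 0.21 -1.83 21.47] now [-83.2  -1.8 231.5] 2.5 [-0.51125488  0.93854864  0.31771167] -5.1613417553683485e-05
```

Call:
servo_tool --increments '[-0.005,0.002,-0.007,0.2,-1.6,6,0,-0.005,0.002,-0.007,0.2,-1.6,12,0,-0.005,0.002,-0.007,0.2,-1.6,17,0,-0.005,0.002,-0.007,0.2,-1.7,19.5,0,-0.005,0.002,-0.007,0.2,-1.7,19.5,0]'

```text
time: 3.12
eef_pos: [0.4371, 0.049, 0.0334]
eef_rot: [[-0.983, 0.185, 0.014], [0.186, 0.977, 0.104], [0.006, 0.105, -0.994]]
ft_force: [-0.1, 0.3, 0.1]
opening: -0.0
grasp_force: 0.0
```

Run:
```python
from h import *
inc(-80,0,16,6)
ims=[]
for c,(r,k) in {"top":((200,270),(260,380)),"side":((160,270),(240,360))}.items():
    f=cams.grab_frame(c); ims.append(cv2.resize(f["color"][r[0]:r[1],k[0]:k[1]],None,fx=5 if c=="top" else 4,fy=5 if c=="top" else 4,interpolation=cv2.INTER_CUBIC))
    for m in nets.mark_of(c,"die_insert")[:2]: print(c,m["score"],m["xy"],fix(world(f,*m["xy"],.012)))
    for m in nets.mark_of(c,"seat")[:2]: print(c,"seat",m["score"],m["xy"],fix(world(f,*m["xy"],.012)))
    print(f["color"].shape)
w=max(i.shape[1] for i in ims)
cv2.imwrite("pics/b1.png",cv2.resize(np.vstack([cv2.copyMakeBorder(i,0,0,0,w-i.shape[1],0) for i in ims]),None,fx=.75,fy=.75))
```

```text
[ 0.    -0.006  0.008] [-0.41 -0.51  1.69] now [-76.7   4.   33.4] 3.125 [-0.06222237  0.29540827  0.13104588] -8.528584729320839e-06
top 0.44 [325.9, 231.9] [-39.14067646  -2.10872504  12.        ]
(400, 640, 3)
side 0.64 [293.2, 239.6] [-32.1209294    2.17281648  12.        ]
side seat 0.61 [287.8, 229.8] [ 9.74848478  4.12392499 12.        ]
(400, 640, 3)
```

View pics/b1.png

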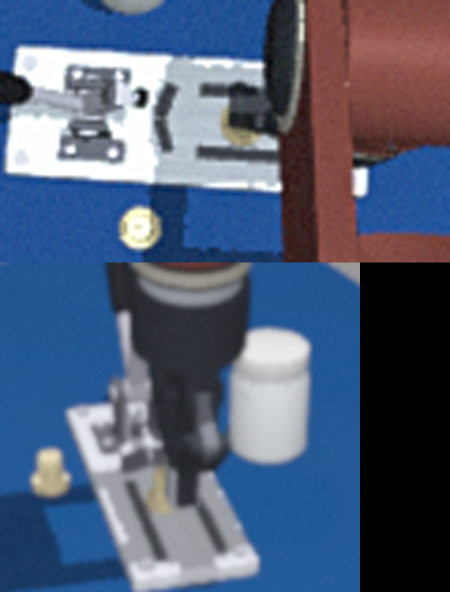

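The closed fingertips stand in the channel behind the insert. In the side view the tip is at (302,240) and the insert at (293,240). Rails, vee and lever are untouched. Next I'll lower the tip between the rails.

Call:
servo_tool --increments '[0,-0.006,0.008,-0.4,-0.4,0.8,0,0,-0.006,0.008,-0.4,-0.5,1.4,0,0,-0.006,0.008,-0.4,-0.5,1.65,0,0,-0.006,0.008,-0.4,-0.5,1.65,0]'

```text
time: 3.92
eef_pos: [0.4425, 0.0438, 0.0181]
eef_rot: [[-0.981, 0.194, 0.025], [0.196, 0.975, 0.102], [-0.004, 0.105, -0.994]]
ft_force: [-0.2, 0.3, 0.3]
opening: 0.0002
grasp_force: 0.0
```

```bash
python3 -c "
from h import *
inc(-29.5,0,16,6)"
```

```text
[ 0.     0.004 -0.001] [0.23 5.08 0.75] now [-80.8  -2.2  18.1] 3.925 [-0.22247764  0.33143298  0.28182884] 0.00016386021011183328
```

```bash
python3 -c "
from h import *
for i in range(3): cams.grab_frame('top'); inc(-29.5,0,16,6)"
```

```text
[ 0.001  0.005 -0.001] [0.25 5.07 0.78] now [-80.7  -2.4  18.4] 3.975 [0.18073802 0.65484304 0.36094841] 0.00028811242890006215
[ 0.001  0.005 -0.001] [0.27 5.06 0.8 ] now [-80.7  -2.6  18.6] 4.025 [-0.08828009 -0.36205057  0.31747155] -5.357317999472578e-05
[ 0.001  0.005 -0.001] [0.28 5.06 0.81] now [-80.7  -2.7  18.7] 4.075 [ 0.5909147  -0.46279514 -0.41919123] -9.654352230675438e-05
```

Call:
servo_tool --increments '[0.001,0.005,-0.001,0.28,0.4,0.35,0,0.001,0.005,-0.001,0.28,1,0.38,0,0.001,0.005,-0.001,0.28,1.5,0.43,0,0.001,0.005,-0.001,0.28,2,0.48,0,0.001,0.005,-0.001,0.28,2.5,0.53,0,0.001,0.005,-0.001,0.28,2.5,0.53,0,0.001,0.005,-0.001,0.28,2.5,0.53,0]'

```text
time: 4.95
eef_pos: [0.4451, 0.0693, 0.016]
eef_rot: [[-0.981, 0.193, 0.02], [0.194, 0.976, 0.102], [-0.0, 0.104, -0.995]]
ft_force: [0.4, 0.2, 0.1]
opening: -0.0002
grasp_force: 0.0
```

```bash
python3 -c "
from h import *
cams.grab_frame('top'); cams.grab_frame('side'); inc(-29.5,0,16,6)"
```

```text
[-0.  0. -0.] [-0.01  2.57  0.27] now [-55.4   0.1  16. ] 5.05 [-0.33288122  0.60917317  0.4187345 ] 1.2683363168311157e-05
```

Call:
servo_tool --increments '[0,0,0,0,0.4,0.04,0,0,0,0,0,0.8,0.08,0,0,0,0,0,1.1,0.11,0,0,0,0,0,1.4,0.14,0,0,0,0,0,1.6,0.16,0,0,0,0,0,1.8,0.18,0,0,0,0,0,1.8,0.18,0,0,0,0,0,1.8,0.18,0]'

```text
time: 6.05
eef_pos: [0.4489, 0.0871, 0.0162]
eef_rot: [[-0.981, 0.193, 0.021], [0.194, 0.976, 0.102], [-0.001, 0.105, -0.995]]
ft_force: [0.6, 0.1, -0.9]
opening: 0.0001
grasp_force: 0.0
```

Run:
```python
from h import *
ims=[]
for c,(r,k) in {"top":((200,260),(270,350)),"side":((180,270),(250,340))}.items():
    f=cams.grab_frame(c); ims.append(cv2.resize(f["color"][r[0]:r[1],k[0]:k[1]],(540,300) if c=="top" else (300,300),interpolation=cv2.INTER_CUBIC) if c!="top" else cv2.resize(f["color"][r[0]:r[1],k[0]:k[1]],(400,300),interpolation=cv2.INTER_CUBIC))
    for m in nets.mark_of(c,"die_insert")[:2]: print(c,m["score"],m["xy"],fix(world(f,*m["xy"],.012)))
inc(-29.5,0,16,6)
cv2.imwrite("pics/c1.png",np.hstack(ims))
```

```text
side 0.44 [293.1, 232.6] [-4.50162521 -4.31264348 12.        ]
[-0.     0.001 -0.   ] [0.   0.76 0.1 ] now [-37.2  -0.   16.2] 6.25 [ 0.123014    0.22727479 -0.68964351] -4.144488759686032e-05
```

View pics/c1.png

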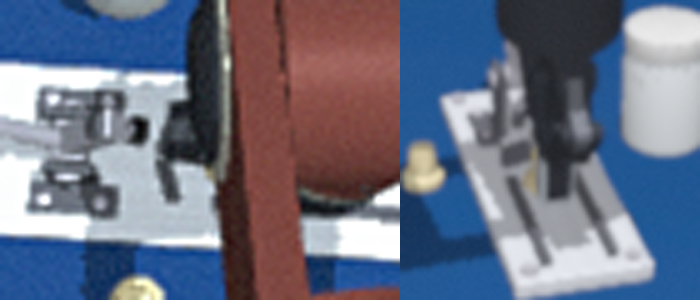

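The insert has been pushed most of the way. It's just visible ahead of the fingers in the side view, and the foot still has a gap to the gripper. I'll go on in millimetre steps and watch the force.

Call:
servo_tool --increments '[0,0,0,0,0.15,0.015,0,0,0,0,0,0.3,0.03,0,0,0,0,0,0.45,0.045,0,0,0,0,0,0.5,0.05,0,0,0,0,0,0.5,0.05,0]'

```text
time: 6.88
eef_pos: [0.4497, 0.0921, 0.0161]
eef_rot: [[-0.981, 0.193, 0.021], [0.194, 0.976, 0.102], [-0.0, 0.104, -0.995]]
ft_force: [0.4, -0.7, 1.2]
opening: 0.0001
grasp_force: 0.5
```

Call:
servo_tool --increments '[0,0,0,0,0.1,0.01,0,0,0,0,0,0.2,0.02,0,0,0,0,0,0.2,0.02,0,0,0,0,0,0.2,0.02,0]'

```text
time: 7.38
eef_pos: [0.45, 0.094, 0.0161]
eef_rot: [[-0.981, 0.193, 0.021], [0.194, 0.976, 0.102], [-0.0, 0.104, -0.995]]
ft_force: [0.5, -0.6, 0.9]
opening: 0.0001
grasp_force: 0.4
```

```bash
python3 -c "
from h import *
inc(-29.5,0,16,6); cams.grab_frame('top'); f=cams.grab_frame('side'); inc(-29.5,0,16,6)
for m in nets.mark_of('side','die_insert')[:2]: print(m['score'],m['xy'],fix(world(f,*m['xy'],.012)))"
```

```text
[-0.  0. -0.] [-0.01  0.06  0.02] now [-30.1   0.1  16.1] 7.375 [ 0.54848873 -0.55820965  0.87646433] 7.88896621015293e-05
[-0.  0. -0.] [-0.01  0.06  0.02] now [-30.1   0.1  16.1] 7.475 [-0.04710146 -0.3784696   0.87346495] 3.208958813908613e-05
0.55 [282.9, 204.6] [126.04356095 -10.96489884  12.        ]
0.49 [292.4, 231.3] [ 1.13772119 -4.11752681 12.        ]
```

Call:
servo_tool --increments '[0,0,0,0,0.1,0.01,0,0,0,0,0,0.15,0.015,0,0,0,0,0,0.15,0.015,0]'

```text
time: 7.9
eef_pos: [0.4502, 0.0944, 0.0161]
eef_rot: [[-0.981, 0.193, 0.02], [0.194, 0.976, 0.1], [-0.0, 0.102, -0.995]]
ft_force: [-2.5, -7.6, 3.3]
opening: 0.0
grasp_force: 0.7
```

Call:
servo_tool --increments '[0,0,0,0,0.1,0.01,0,0,0,0,0,0.15,0.015,0,0,0,0,0,0.15,0.015,0]'

```text
time: 8.28
eef_pos: [0.4502, 0.0946, 0.0162]
eef_rot: [[-0.981, 0.193, 0.019], [0.193, 0.976, 0.097], [0.0, 0.099, -0.995]]
ft_force: [-6.3, -15.5, 5.0]
opening: 0.0005
grasp_force: 0.8
```

Force rose to 16 N at TCP −29.5, where home was predicted. I'll back off, lift clear and look.

Call:
servo_tool --increments '[0,0,0,0,-0.3,-0.03,0,0,0,0,0,-1,-0.1,0,0,0,0,0,-2.5,-0.3,0,0,0,0,0,-4.5,-3,0,0,0,0,0,-7,-9,0,0,0,0,0,-11,-15,0,0,0,0,0,-16,-18,0,0,0,0,0,-20,-18,0,0,0,0,0,-20,-18,0,0,0,0,0,-20,-18,0]'

```text
time: 9.52
eef_pos: [0.4078, -0.1164, 0.1738]
eef_rot: [[-0.981, 0.194, 0.02], [0.195, 0.975, 0.103], [0.001, 0.105, -0.994]]
ft_force: [-0.8, 0.5, -0.3]
opening: -0.0001
grasp_force: 0.0
```

Run:
```python
from h import *
ims=[]
for c,(r,k) in {"top":((205,260),(270,343)),"side":((180,270),(250,340))}.items():
    f=cams.grab_frame(c); i=f["color"][r[0]:r[1],k[0]:k[1]]; ims.append(cv2.resize(i,(400,int(400*i.shape[0]/i.shape[1])),interpolation=cv2.INTER_CUBIC)[:300])
    ims[-1]=cv2.copyMakeBorder(ims[-1],0,400-len(ims[-1]),0,0,0)
    for q in("die_insert","seat"):
        for m in nets.mark_of(c,q)[:2]: print(c,q,m["score"],m["xy"],fix(world(f,*m["xy"],.012)))
    for o in nets.outline_of(c,"die_insert")[:1]:
        P=cloud(f,o["region"]); Q=np.array([fix(p) for p in P]); T=Q[(Q[:,2]>33)&(Q[:,2]<44)]; print(o["score"],o["extent"],len(Q),len(T),T.mean(0),Q.max(0),Q.min(0))
inc(-29.5,0,16,6)
cv2.imwrite("pics/d1.png",np.hstack(ims))
```

```text
top die_insert 0.4 [316.1, 230.6] [-14.77623357  -3.74052002  12.        ]
top seat 0.76 [311.7, 230.8] [-3.95923628 -2.53279465 12.        ]
0.54 [310.0, 224.2, 319.4, 235.3] 111 46 [-7.37701889 -1.10294934 38.87363028] [ 5.23923194 13.42275172 42.85992117] [-22.32071229 -16.3564638   14.41635727]
side die_insert 0.59 [293.0, 232.9] [-5.65630313 -3.81023065 12.        ]
side seat 0.66 [289.2, 230.0] [ 8.17230095  1.35958136 12.        ]
0.57 [286.3, 221.6, 302.5, 236.0] 152 46 [-10.10997771  -2.47648979  37.30550552] [ 4.24072054 10.32460148 40.76454475] [-23.74029612 -17.25352972  13.4424699 ]
[-0.    -0.     0.001] [-0.05 19.7  17.97] now [-2.442e+02  2.000e-01  1.742e+02] 9.925 [0.77536777 0.16425624 0.62192752] 0.00038078784580080575
```

View pics/d1.png

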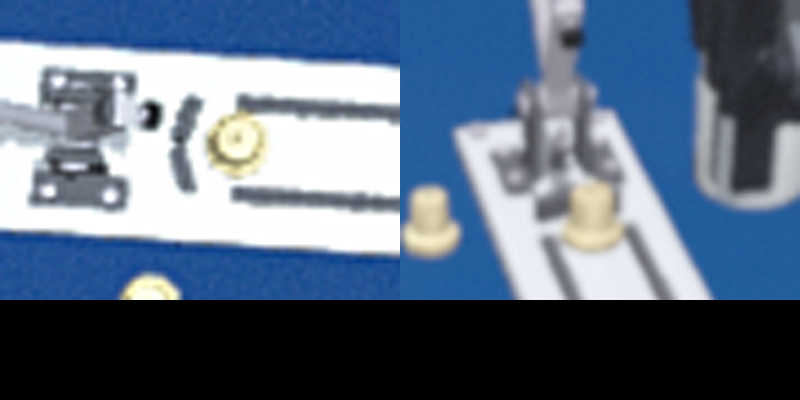

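Not home yet. In the top crop the flange's leading edge is at x≈208, clear of the jaws at x≈190, about 7 mm short. The rails are clear of it. The likely cause is the gripper's knuckle meeting the open clamp's foot, so I'll push again with the gripper leaning back more.

```bash
python3 -c "
from h import *
inc(-55,0,70,16);inc(-52,0,16.5,16)"
```

```text
[-0.175 -0.     0.001] [-0.04 17.73 12.34] now [-2.442e+02  2.000e-01  1.742e+02] 9.925 [0.77536777 0.16425624 0.62192752] 0.00038078784580080575
[-0.175 -0.     0.001] [-0.05 17.47 17.69] now [-2.442e+02  2.000e-01  1.742e+02] 9.925 [0.77536777 0.16425624 0.62192752] 0.00038078784580080575
```

Call:
servo_tool --increments '[-0.175,0,0.001,0,6,4,0,-0.175,0,0.001,0,11,8,0,-0.175,0,0.001,0,16,11,0,-0.175,0,0.001,0,17.6,13,0,-0.175,0,0.001,0,17.5,15,0,-0.175,0,0.001,0,17.5,16.5,0,-0.175,0,0.001,0,17.5,17.2,0,-0.175,0,0.001,0,17.5,17.7,0,-0.175,0,0.001,0,17.5,17.7,0,-0.175,0,0.001,0,17.5,17.7,0]'

```text
time: 11.18
eef_pos: [0.4462, 0.0719, 0.0171]
eef_rot: [[-0.981, 0.188, 0.055], [0.196, 0.943, 0.27], [-0.001, 0.276, -0.961]]
ft_force: [0.3, 0.1, -0.3]
opening: 0.0005
grasp_force: 0.0
```

```bash
python3 -c "
from h import *
cams.grab_frame('top'); inc(-32,0,16.5,16); inc(-20,0,16.5,16)"
```

```text
[ 0.     0.002 -0.001] [0.05 1.95 0.62] now [-52.5  -0.5  17.1] 11.225 [-0.33308491  0.30192942 -0.2710046 ] -0.0001065236001609748
[ 0.     0.002 -0.001] [0.05 3.1  0.95] now [-52.5  -0.5  17.1] 11.225 [-0.33308491  0.30192942 -0.2710046 ] -0.0001065236001609748
```

Call:
servo_tool --increments '[0,0,0,0.05,0.5,0.2,0,0,0,0,0.05,1,0.34,0,0,0,0,0.05,1.5,0.48,0,0,0,0,0.05,1.8,0.57,0,0,0,0,0.05,2.0,0.63,0,0,0,0,0.05,2.2,0.69,0,0,0,0,0.05,2.2,0.69,0]'

```text
time: 12.1
eef_pos: [0.4497, 0.0949, 0.0159]
eef_rot: [[-0.981, 0.188, 0.054], [0.195, 0.943, 0.27], [-0.0, 0.276, -0.961]]
ft_force: [0.3, 0.7, 0.8]
opening: -0.0
grasp_force: 0.0
```

Call:
servo_tool --increments '[0,0,0,0,0.15,0.045,0,0,0,0,0,0.25,0.075,0,0,0,0,0,0.35,0.1,0,0,0,0,0,0.35,0.1,0]'

```text
time: 12.6
eef_pos: [0.4504, 0.0985, 0.0159]
eef_rot: [[-0.981, 0.188, 0.054], [0.195, 0.943, 0.27], [-0.0, 0.276, -0.961]]
ft_force: [0.1, -0.4, -0.1]
opening: 0.0002
grasp_force: 0.2
```

Call:
servo_tool --increments '[0,0,0,0,0.1,0.03,0,0,0,0,0,0.2,0.06,0,0,0,0,0,0.2,0.06,0]'

```text
time: 12.98
eef_pos: [0.4508, 0.1006, 0.0159]
eef_rot: [[-0.981, 0.188, 0.054], [0.195, 0.943, 0.27], [-0.0, 0.276, -0.961]]
ft_force: [-0.3, 0.5, 0.6]
opening: -0.0001
grasp_force: 0.1
```

```bash
python3 -c "
from h import *
inc(-22,0,16.5,16); print(sensors.state()['moment'])"
```

```text
[ 0.     0.    -0.001] [-0.06  0.16 -0.02] now [-23.5   0.6  15.9] 12.975 [-0.34874833  0.52359866  0.61891421] -0.00011230555144868139
[-0.13352829  0.08391735 -0.08481184]
```

Call:
servo_tool --increments '[0,0,0,-0.03,0.1,0.025,0,0,0,0,-0.05,0.15,0.04,0,0,0,0,-0.05,0.15,0.04,0]'

```text
time: 13.35
eef_pos: [0.4516, 0.102, 0.0159]
eef_rot: [[-0.981, 0.188, 0.054], [0.195, 0.943, 0.27], [-0.0, 0.276, -0.961]]
ft_force: [0.1, -0.3, 0.6]
opening: -0.0
grasp_force: 0.2
```

Call:
servo_tool --increments '[0,0,0,0,0.1,0.025,0,0,0,0,0,0.15,0.04,0,0,0,0,0,0.15,0.04,0]'

```text
time: 13.72
eef_pos: [0.4519, 0.1033, 0.0159]
eef_rot: [[-0.981, 0.188, 0.054], [0.195, 0.943, 0.27], [-0.0, 0.275, -0.961]]
ft_force: [-0.8, -1.7, 0.6]
opening: 0.0
grasp_force: 1.1
```

Call:
servo_tool --increments '[0,0,0,0,0.1,0.025,0,0,0,0,0,0.15,0.04,0,0,0,0,0,0.15,0.04,0]'

```text
time: 14.1
eef_pos: [0.452, 0.1038, 0.016]
eef_rot: [[-0.981, 0.187, 0.053], [0.194, 0.944, 0.268], [0.0, 0.273, -0.962]]
ft_force: [-2.7, -7.8, 4.6]
opening: -0.0001
grasp_force: 4.6
```

Call:
servo_tool --increments '[0,0,0,0,0.08,0.02,0,0,0,0,0,0.15,0.04,0,0,0,0,0,0.15,0.04,0]'

```text
time: 14.48
eef_pos: [0.4521, 0.1042, 0.016]
eef_rot: [[-0.981, 0.186, 0.052], [0.193, 0.945, 0.265], [0.0, 0.27, -0.963]]
ft_force: [-7.0, -14.3, 6.4]
opening: -0.0
grasp_force: 8.1
```

Call:
servo_tool --increments '[0,0,0,0,-0.3,-0.08,0,0,0,0,0,-1,-0.3,0,0,0,0,0,-2.5,-0.8,0,0,0,0,0,-5,-3,0,0,0,0,0,-7,-9,0,0,0,0,0,-9,-15,0,0,0,0,0,-12,-20,0,0,0,0,0,-17,-20,0,0,0,0,0,-17,-20,0,0,0,0,0,-17,-20,0]'

```text
time: 15.72
eef_pos: [0.4095, -0.1079, 0.1611]
eef_rot: [[-0.981, 0.189, 0.054], [0.196, 0.942, 0.271], [0.0, 0.277, -0.961]]
ft_force: [-0.1, 0.3, -0.3]
opening: 0.0003
grasp_force: 0.0
```

Run:
```python
from h import *
ims=[]
for c,(r,k) in {"top":((205,260),(270,343)),"side":((180,270),(250,340))}.items():
    f=cams.grab_frame(c); i=f["color"][r[0]:r[1],k[0]:k[1]]; ims.append(cv2.resize(i,(400,int(400*i.shape[0]/i.shape[1])),interpolation=cv2.INTER_CUBIC)[:300])
    for o in nets.outline_of(c,"die_insert")[:1]:
        P=cloud(f,o["region"]); Q=np.array([fix(p) for p in P]); T=Q[(Q[:,2]>33)&(Q[:,2]<44)]; print(o["score"],o["extent"],len(Q),len(T),T.mean(0),Q.max(0),Q.min(0))
inc(230,0,230,0)
cv2.imwrite("pics/e1.png",np.hstack(ims))
```

```text
0.68 [305.7, 222.6, 316.7, 237.7] 106 51 [-1.03496529 -1.64318561 38.59806368] [12.71666167 11.61175188 41.69086566] [-12.58984991 -16.08327235  10.72851178]
0.69 [287.3, 217.6, 302.3, 235.9] 161 47 [-4.56245602 -3.04175064 38.01970446] [11.89170996  9.88274766 40.93202105] [-17.05234462 -19.14997086  12.75115714]
[ 0.28  -0.     0.001] [-0.08 46.59  6.23] now [-235.     0.5  161.3] 15.925 [ 0.1895098  -0.23028819 -0.47866378] -3.666399204051709e-05
```

View pics/e1.png

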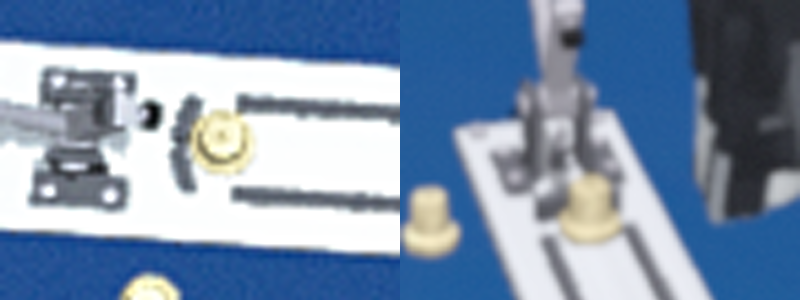

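The insert is now against the vee: flange centre at crop ≈(222,144) against the jaws at x≈185. The lateral force (+4 N of 15 N) suggests it bears mainly on the −y jaw. I'll measure its centring against the rails and jaws.

Run:
```python
from h import *
f=cams.grab_frame("top"); c=cv2.resize(f["color"],None,fx=8,fy=8,interpolation=cv2.INTER_CUBIC)
def up(u,v,z): return fix(world(f,(u+.5)/8-.5,(v+.5)/8-.5,z))
sub=c[1640:2080,2160:2744]; hsv=cv2.cvtColor(sub,cv2.COLOR_BGR2HSV)
dark=(hsv[...,2]<120)&(hsv[...,1]<90)
br=(hsv[...,0]>15)&(hsv[...,0]<35)&(hsv[...,1]>60)
def pts(m,z):
    v,u=np.nonzero(m); return np.array([up(a+2160,b+1640,z) for a,b in zip(u[::5],v[::5])])
D=pts(dark,.018)
for n,s in(("-",-1),("+",1)):
    r=D[(D[:,0]>-90)&(D[:,0]<-20)&(D[:,1]*s>10)&(D[:,1]*s<30)]; print("rail",n,len(r),r[:,1].mean(),np.percentile(r[:,1],[2,98]),np.polyfit(r[:,0],r[:,1],1))
J=pts(dark,.026); j=J[(J[:,0]>3)&(J[:,0]<30)&(abs(J[:,1])<28)]
for y in range(-22,23,4):
    k=j[abs(j[:,1]-y)<2]; print(y,len(k),k[:,0].min().round(1) if len(k) else "",k[:,0].max().round(1) if len(k) else "")
print("jaw y",np.percentile(j[:,1],[1,99]))
for z in(.012,.02,.038):
    B=pts(br,z); B=B[(abs(B[:,0])<22)&(abs(B[:,1])<25)]; print("brass z",z,len(B),np.percentile(B,[1,99],axis=0)[:,:2],B.mean(0))
```

```text
rail - 384 -20.404910973965865 [-22.10817295 -18.60802961] [-1.50737592e-03 -2.04794459e+01]
rail + 372 20.431700175549025 [18.89043891 22.01374126] [4.05834665e-03 2.06351065e+01]
-22 0  
-18 28 11.6 16.4
-14 44 13.3 30.0
-10 42 13.5 29.9
-6 18 15.5 29.7
-2 49 14.8 20.9
2 13 17.0 19.5
6 24 17.4 20.1
10 21 16.2 18.8
14 23 14.1 17.9
18 28 12.3 16.4
22 2 13.4 14.9
jaw y [-18.41834917  19.73855696]
brass z 0.012 544 [[-11.09197063 -15.62147824]
 [ 13.44374734   9.05446323]] [ 2.67020361 -1.5521646  12.        ]
brass z 0.02 544 [[-11.21735102 -14.51266072]
 [ 13.10340626   9.94709155]] [ 2.42425098 -0.5666102  20.        ]
brass z 0.038 544 [[-11.49945691 -12.0178213 ]
 [ 12.33763884  11.95550527]] [ 1.87085757  1.65088719 38.        ]
```

It sits about 2 mm toward −y, with the rails centred at y=0, so it touches only the −y jaw. I'll push again with the finger face yawed 12° toward +y, sliding that way so it beds on both jaws.

```bash
cat >> h.py <<'E'
def incy(x,y,z,tilt,yaw):
    s=sensors.state(); p,R=goal(x,y,z,tilt); R=Ro.from_euler("z",yaw,degrees=True).as_matrix()@R; R0=s["eef_rot"]
    print(np.round(Ro.from_matrix(R0.T@R).as_rotvec(),3),np.round(R0.T@(p-s["eef_pos"])*100,2),"now",np.round(fix(s["eef_pos"]),1),s["time"],"F fix",np.round([s["ft_force"]@EX,s["ft_force"]@EY,s["ft_force"][2]],1),s["grasp_force"])
E
python3 -c "
from h import *
incy(-48,-3,50,16,12);incy(-46,-3,16.5,16,12)"
```

```text
[ 0.     0.058 -0.201] [-0.36 14.91 15.86] now [-235.1    0.4  161.3] 15.975 F fix [-0.2  0.4 -0.8] 0.0
[ 0.     0.058 -0.201] [-0.36 14.18 19.14] now [-235.1    0.4  161.3] 15.975 F fix [-0.2  0.4 -0.8] 0.0
```

Call:
servo_tool --increments '[0,0.058,-0.2,-0.35,6,5,0,0,0.058,-0.2,-0.35,11,9,0,0,0.058,-0.2,-0.35,14.5,13,0,0,0.058,-0.2,-0.35,14.5,16,0,0,0.058,-0.2,-0.35,14.3,17.8,0,0,0.058,-0.2,-0.35,14.2,18.7,0,0,0.058,-0.2,-0.35,14.2,19.1,0,0,0.058,-0.2,-0.35,14.2,19.1,0,0,0.058,-0.2,-0.35,14.2,19.1,0]'

```text
time: 17.1
eef_pos: [0.451, 0.0767, 0.0178]
eef_rot: [[-1.0, -0.011, -0.002], [-0.011, 0.961, 0.275], [-0.001, 0.275, -0.961]]
ft_force: [-0.3, -1.0, 0.4]
opening: -0.0001
grasp_force: 0.0
```

```bash
python3 -c "
from h import *
cams.grab_frame('top'); incy(-24,-3,16.5,16,12); incy(-24,7,16.5,16,12)"
```

```text
[-0.     0.002 -0.002] [-0.36  2.15  0.75] now [-46.9  -4.1  17.8] 17.15 F fix [-0.  -0.3  0.5] 0.0
[-0.     0.002 -0.002] [0.62 2.34 0.8 ] now [-46.9  -4.1  17.8] 17.15 F fix [-0.  -0.3  0.5] 0.0
```

Call:
servo_tool --increments '[0,0,0,-0.1,0.6,0.25,0,0,0,0,-0.2,1.2,0.45,0,0,0,0,-0.3,1.7,0.6,0,0,0,0,-0.36,2.0,0.7,0,0,0,0,-0.36,2.15,0.75,0,0,0,0,-0.36,2.15,0.75,0]'

```text
time: 17.9
eef_pos: [0.4535, 0.0999, 0.0157]
eef_rot: [[-1.0, -0.011, -0.004], [-0.012, 0.961, 0.276], [0.001, 0.276, -0.961]]
ft_force: [0.7, 0.2, -0.5]
opening: 0.0001
grasp_force: 0.0
```

Call:
servo_tool --increments '[0,0,0,0,0.15,0.045,0,0,0,0,0,0.25,0.07,0,0,0,0,0,0.25,0.07,0]'

```text
time: 18.27
eef_pos: [0.4535, 0.1022, 0.0157]
eef_rot: [[-1.0, -0.011, -0.004], [-0.012, 0.961, 0.275], [0.001, 0.275, -0.961]]
ft_force: [-1.0, -1.2, -0.2]
opening: -0.0003
grasp_force: 0.6
```

```bash
python3 -c "
from h import *
incy(-20,-3,16.5,16,12)"
```

```text
[-0.     0.    -0.002] [-0.16  0.13 -0.05] now [-21.4  -1.7  15.7] 18.275 F fix [-1.4  0.7 -0.2] 0.5750172608895809
```

Call:
servo_tool --increments '[0,0,0,0.05,0.08,0.02,0,0,0,0,0.1,0.12,0.035,0,0,0,0,0.15,0.12,0.035,0]'

```text
time: 18.65
eef_pos: [0.4521, 0.1031, 0.0158]
eef_rot: [[-1.0, -0.011, -0.004], [-0.012, 0.961, 0.275], [0.0, 0.275, -0.962]]
ft_force: [-1.1, -4.0, 1.9]
opening: -0.0005
grasp_force: 2.5
```

Call:
servo_tool --increments '[0,0,0,0.05,0.06,0.02,0,0,0,0,0.1,0.1,0.03,0,0,0,0,0.15,0.1,0.03,0]'

```text
time: 19.02
eef_pos: [0.4506, 0.1038, 0.0158]
eef_rot: [[-1.0, -0.012, -0.004], [-0.012, 0.962, 0.274], [0.0, 0.274, -0.962]]
ft_force: [-2.3, -6.6, 2.3]
opening: -0.0001
grasp_force: 3.6
```

```bash
python3 -c "
from h import *
incy(-20,-3,16.5,16,12)"
```

```text
[-0.002  0.    -0.002] [-0.44 -0.03 -0.08] now [-20.4   1.4  15.8] 19.025 F fix [-7.   0.9  2.3] 3.641687823328539
```

Call:
servo_tool --increments '[0,0,0,0.1,0.06,0.02,0,0,0,0,0.2,0.08,0.025,0,0,0,0,0.2,0.08,0.025,0]'

```text
time: 19.4
eef_pos: [0.4493, 0.1043, 0.0161]
eef_rot: [[-1.0, -0.012, -0.002], [-0.012, 0.962, 0.273], [-0.001, 0.273, -0.962]]
ft_force: [-0.5, -8.0, 3.2]
opening: -0.0003
grasp_force: 4.2
```

```bash
python3 -c "
from h import *
incy(-20,-3,16.5,16,12)"
```

```text
[-0.002  0.002 -0.002] [-0.58 -0.1  -0.06] now [-20.1   2.9  16.1] 19.4 F fix [-8.  -1.   3.2] 4.169389602611773
```

Call:
servo_tool --increments '[0,0,0,0.1,0.06,0.02,0,0,0,0,0.2,0.08,0.025,0,0,0,0,0.2,0.08,0.025,0]'

```text
time: 19.77
eef_pos: [0.4484, 0.1047, 0.0167]
eef_rot: [[-1.0, -0.012, 0.001], [-0.011, 0.962, 0.272], [-0.004, 0.272, -0.962]]
ft_force: [1.1, -9.8, 3.9]
opening: -0.0006
grasp_force: 4.7
```

```bash
python3 -c "
from h import *
incy(-20,-3,16.5,16,12)"
```

```text
[-0.003  0.004 -0.002] [-0.67 -0.15 -0.02] now [-19.9   3.8  16.7] 19.775 F fix [-9.4 -3.   3.9] 4.7105328285033465
```

The lateral load has now reversed (−3 N), so it bears on the +y jaw too. I'll ease the sideways load off, retreat and check.

Call:
servo_tool --increments '[0,0,0,-0.1,0.02,0,0,0,0,0,-0.15,0.03,0,0,0,0,0,-0.15,0.03,0,0]'

```text
time: 20.15
eef_pos: [0.4492, 0.1047, 0.0164]
eef_rot: [[-1.0, -0.012, -0.001], [-0.012, 0.962, 0.272], [-0.002, 0.272, -0.962]]
ft_force: [-1.5, -11.1, 3.3]
opening: 0.0001
grasp_force: 6.0
```

```bash
python3 -c "
from h import *
incy(-20,-3,16.5,16,12)"
```

```text
[-0.004  0.002 -0.001] [-0.58 -0.14 -0.05] now [-19.7   3.   16.4] 20.15 F fix [-11.1  -0.7   3.3] 6.012809862368158
```

Call:
servo_tool --increments '[0,0,0,0,-0.3,-0.08,0,0,0,0,0,-1,-0.3,0,0,0,0,0,-2.5,-0.8,0,0,0,0,0,-5,-3,0,0,0,0,0,-7,-9,0,0,0,0,0,-9,-15,0,0,0,0,0,-12,-20,0,0,0,0,0,-17,-20,0,0,0,0,0,-17,-20,0,0,0,0,0,-17,-20,0]'

```text
time: 21.4
eef_pos: [0.4501, -0.112, 0.1606]
eef_rot: [[-1.0, -0.01, -0.004], [-0.011, 0.961, 0.277], [0.001, 0.277, -0.961]]
ft_force: [-0.2, 1.4, 0.1]
opening: -0.0
grasp_force: 0.0
```

Run:
```python
from h import *
ims=[]
for c,(r,k) in {"top":((205,260),(270,343)),"side":((180,270),(250,340))}.items():
    f=cams.grab_frame(c); i=f["color"][r[0]:r[1],k[0]:k[1]]; ims.append(cv2.resize(i,(400,int(400*i.shape[0]/i.shape[1])),interpolation=cv2.INTER_CUBIC)[:300])
    for o in nets.outline_of(c,"die_insert")[:1]:
        P=cloud(f,o["region"]); Q=np.array([fix(p) for p in P]); T=Q[(Q[:,2]>33)&(Q[:,2]<44)]; print(o["score"],o["extent"],len(Q),len(T),T.mean(0),Q.max(0),Q.min(0))
    if c=="top":
        b=cv2.resize(f["color"],None,fx=8,fy=8,interpolation=cv2.INTER_CUBIC)[1640:2080,2160:2744]; h=cv2.cvtColor(b,cv2.COLOR_BGR2HSV)
        v,u=np.nonzero((h[...,0]>15)&(h[...,0]<35)&(h[...,1]>60))
        B=np.array([fix(world(f,(x+2160.5)/8-.5,(y+1640.5)/8-.5,.02)) for x,y in zip(u[::5],v[::5])]); B=B[(abs(B[:,0])<22)&(abs(B[:,1])<25)]
        print("brass",len(B),np.percentile(B,[1,99],axis=0)[:,:2],B.mean(0))
inc(230,0,230,0)
cv2.imwrite("pics/g1.png",np.hstack(ims))
```

```text
0.43 [305.4, 226.9, 318.8, 238.8] 101 50 [ 0.08226347  0.88443989 38.23460726] [12.62099986 14.11718264 41.80559813] [-12.74726605 -13.40191721  15.86421156]
brass 539 [[-10.81350131 -11.98731638]
 [ 14.08720942  13.14763107]] [ 2.9823483   1.56123743 20.        ]
0.56 [282.4, 219.3, 300.4, 233.7] 155 42 [-4.61147639 -0.37925804 37.45539907] [ 9.61473529 12.94622613 41.13676009] [-17.19047179 -15.58579877  11.94417612]
[ 0.279 -0.03   0.207] [-5.62 46.07  6.05] now [-231.2  -40.2  161. ] 21.6 [-0.32670667 -0.0133008   0.09912664] 0.00028934607180233654
```

View pics/g1.png

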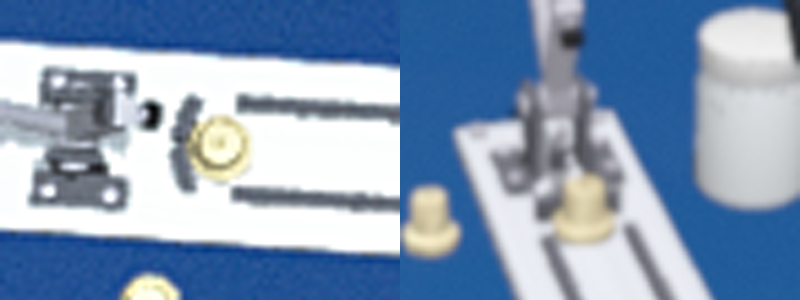

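The insert now sits square in the vee, centred at crop (220,147), y≈+0.5 mm and against both jaws. Now the lever. First I'll check what stands beyond it.

Run:
```python
from h import *
f=cams.grab_frame("side"); P=cloud(f,f["depth"]>0); Q=np.array([fix(p) for p in P])
m=(Q[:,2]>12)&(Q[:,0]>115)&(Q[:,0]<420)&(abs(Q[:,1])<130)
for x in range(120,420,20):
    k=Q[m&(abs(Q[:,0]-x)<10)]
    if len(k): print(x,len(k),k[:,1].min().round(),k[:,1].max().round(),k[:,2].max().round())
inc(175,0,230,0); inc(175,0,120,0)
```

```text
120 21 -11.0 8.0 142.0
320 107 80.0 130.0 28.0
340 49 66.0 129.0 28.0
360 14 63.0 74.0 27.0
380 27 63.0 80.0 28.0
400 102 70.0 130.0 29.0
[ 0.278 -0.03   0.207] [-4.47 40.91  4.57] now [-231.2  -40.3  161. ] 21.65 [-0.11327452 -0.34709598  0.11853202] -0.00015650282997640942
[ 0.278 -0.03   0.207] [-4.48 37.87 15.14] now [-231.2  -40.3  161. ] 21.65 [-0.11327452 -0.34709598  0.11853202] -0.00015650282997640942
```

Call:
servo_tool --increments '[0,0,0,0,2,-5,0,0.1,0,0.07,-1,6,-7,0,0.2,-0.02,0.14,-2,12,-5,0,0.278,-0.03,0.207,-2.5,18,-3,0,0.278,-0.03,0.207,-3,24,-0.5,0,0.278,-0.03,0.207,-3.5,30,1.3,0,0.278,-0.03,0.207,-4,36,3,0,0.278,-0.03,0.207,-4.5,40.9,4.6,0,0.278,-0.03,0.207,-4.5,40.9,4.6,0,0.278,-0.03,0.207,-4.5,40.9,4.6,0]'

```text
time: 22.9
eef_pos: [0.4904, 0.2947, 0.2294]
eef_rot: [[-0.981, 0.194, -0.0], [0.194, 0.981, -0.0], [0.0, -0.0, -1.0]]
ft_force: [-0.1, -0.6, 0.1]
opening: -0.0004
grasp_force: 0.0
```

```bash
python3 -c "
from h import *
cams.grab_frame('top'); inc(175,0,120,0); inc(145,0,120,0)"
```

```text
[-0.     0.    -0.001] [ 0.08  0.1  10.95] now [174.   -0.8 229.5] 22.95 [-0.41375395  0.3573492   0.8750362 ] 0.00015189935560033348
[-0.     0.    -0.001] [ 0.08 -2.9  10.95] now [174.   -0.8 229.5] 22.95 [-0.41375395  0.3573492   0.8750362 ] 0.00015189935560033348
```

Call:
servo_tool --increments '[0,0,0,0.08,0.1,5,0,0,0,0,0.08,0.1,9,0,0,0,0,0.08,0.1,11,0,0,0,0,0.08,-0.7,11,0,0,0,0,0.08,-1.7,11,0,0,0,0,0.08,-2.7,11,0,0,0,0,0.08,-3.7,11,0,0,0,0,0.08,-4.5,11,0,0,0,0,0.08,-4.5,11,0]'

```text
time: 24.08
eef_pos: [0.484, 0.2559, 0.1264]
eef_rot: [[-0.981, 0.196, 0.009], [0.196, 0.98, 0.015], [-0.005, 0.017, -1.0]]
ft_force: [-4.1, 17.3, 13.4]
opening: -0.0001
grasp_force: 9.2
```

Call:
servo_tool --increments '[0,0,0,0,-0.8,0,0,0,0,0,0,-1.6,0,0,0,0,0,0,-2.4,0,0,0,0,0,0,-3.2,0,0,0,0,0,0,-4.0,0,0,0,0,0,0,-4.8,0,0,0,0,0,0,-5.4,0,0,0,0,0,0,-5.4,0,0]'

```text
time: 25.08
eef_pos: [0.4702, 0.1967, 0.1193]
eef_rot: [[-0.981, 0.196, -0.0], [0.196, 0.981, -0.0], [0.0, -0.0, -1.0]]
ft_force: [-0.4, 0.5, -0.2]
opening: -0.0002
grasp_force: 0.0
```

Run:
```python
from h import *
f=cams.grab_frame("side"); inc(62,0,120,0)
for q in("clamp_foot","lever_grip"):
    for m in nets.mark_of("side",q)[:1]: print(q,m["score"],m["xy"])
cv2.imwrite("pics/i1.png",cv2.resize(f["color"][130:260,230:360],(520,520),interpolation=cv2.INTER_CUBIC))
```

```text
[-0.001 -0.002 -0.002] [-0.07 -1.24 -0.17] now [ 74.4   0.7 118.3] 25.125 [-0.68722815 -0.44132081 -0.11761742] 0.00040299493549976316
clamp_foot 0.83 [288.1, 221.1]
lever_grip 0.93 [291.5, 184.1]
```

View pics/i1.png

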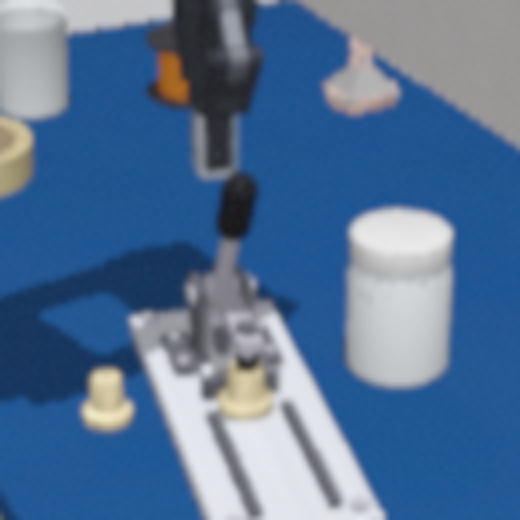

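The lever has snapped over: the grip is now forward of the fingers at crop (238,205), and the foot is on the insert at (248,360). The wrist force is zero. I'll retreat and do a last check.

Call:
servo_tool --increments '[0,0,0,0,2,0,0,0,0,0,0,5,-4,0,0,0,0,0,8,-9,0,0,0,0,0,10,-12,0,0,0,0,0,10,-12,0,0,0,0,0,10,-12,0]'

```text
time: 25.98
eef_pos: [0.4896, 0.2955, 0.2376]
eef_rot: [[-0.981, 0.195, -0.002], [0.195, 0.981, -0.001], [0.002, -0.002, -1.0]]
ft_force: [-0.6, 0.8, -1.7]
opening: -0.0003
grasp_force: 0.0
```

Run:
```python
from h import *
for c in("side","top"):
    f=cams.grab_frame(c)
    for q in("lever_grip","clamp_foot","die_insert"):
        for m in nets.mark_of(c,q)[:1]:
            p={"lever_grip":(21,0,123),"clamp_foot":(0,0,38),"die_insert":(0,0,12)}[q]; w=O+(p[0]*EX+p[1]*EY+p[2]*EZ)/1000
            e,_=cv2.projectPoints(w[None],np.array(f["rvec"],float),np.array(f["tvec"],float),np.array([[f["fx"],0,f["cx"]],[0,f["fy"],f["cy"]],[0,0,1.]]),None)
            print(c,q,round(m["score"],2),m["xy"],"expected",e.ravel().round(1))
    for q,z in(("jar",0),("small_insert",0),("hex_key",0)):
        for m in nets.mark_of(c,q)[:1]: print(c,q,world(f,*m["xy"],z).round(4))
inc(0,0,0)
```

```text
side lever_grip 0.62 [290.9, 184.3] expected [288.1 181.6]
side clamp_foot 0.93 [290.6, 218.7] expected [290.6 221.4]
side die_insert 0.58 [289.0, 230.9] expected [290.7 231.8]
side jar [0.5643 0.1498 0.    ]
side small_insert [0.3885 0.1772 0.    ]
side hex_key [ 0.4319 -0.0939  0.    ]
top lever_grip 0.87 [298.3, 222.2] expected [299.4 224.8]
top clamp_foot 0.67 [311.5, 233.1] expected [309.8 230.4]
top die_insert 0.45 [300.7, 223.5] expected [310.  231.7]
top jar [0.5764 0.1526 0.    ]
top small_insert [0.3944 0.1636 0.    ]
top hex_key [ 0.4306 -0.1037  0.    ]
[ 0.     0.    -0.001] [ 2.000e-02 -1.755e+01  2.396e+01] now [175.4  -0.3 239.7] 26.675 [-0.47123738  0.09900026  0.00143836] -0.0001840999602111458
```

Everything matches a shut clamp on a seated insert, and the bystanders are where they were, within measuring noise.

```bash
python3 -c "
from plant import arm
print(arm.sign_off())"
```

```text
the job is handed in; nothing more can be done
None
```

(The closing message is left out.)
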